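# Turn the drained sample pan right way up under the drying-rack shelf

### The job

The washed sample pan has drained upside down in its bay of the rack over the sink: turn it right way up for the next sample without taking it out from under the low shelf. Because its handle cannot be rolled right over in one hold, first stand the pan on its left or right side wall and let go so that it stands there still by itself, then take a fresh hold, lay it down gently on its base between the two guide rods of its bay, and push it fully back against the back stop. Do not drop it, let it topple or knock it against the shelf, and leave the steel ring in the other bay, the things on the shelf and those on the bench where they are.

Things in the scene. Friction and masses are not known exactly. Their poses are not given: they have to be found in the camera images.
- pan_grip (a point): Middle of the pan's round black grip, on its axis: the place to take hold. Grip 18 mm in diameter, free to grasp 35 mm either side of this point. It lies 68 mm in front of the pan's front wall (113 mm from pan_centre along the pan's -x). Same axes as pan.
- pan_centre (a point): Middle of the pan's box, half-way up: 21 mm along the pan's z from pan. The grip's axis passes through it along the pan's x. At the start it is 8 to 22 mm short of home, up to 3 mm off the middle of its bay and slightly askew. 21 mm above the deck when the pan lies flat either way up, 50 mm when it stands on a side.
- pan: Aluminium sample pan with straight walls and black handle, 198 mm long overall, 0.2 to 0.37 kg. Box 90 mm (x) x 100 mm (y) x 42 mm (z), walls 3 mm. Origin: middle of the open rim. z points out of the closed base: up at the start, down when done. x points from handle to far wall, away from the robot. On a side wall (y vertical) it is 100 mm tall on a foot 42 mm wide, 90 mm long.
- rack: Fixed wire draining rack over the sink. Origin on the bench; x away from the robot, y left, z up. Deck top 50 mm up, x -58 to +78 mm, 500 mm wide. Two bays, middles at y = -85 and +85 mm, each between guide rods along x, 8 mm above the deck, 110 mm apart inside. Back stop: front face at x = +60 mm, 11 to 33 mm above the deck; with the pan home its middle is at x = +15 mm.
- shelf: The rack's fixed upper wire shelf, same origin and axes as the rack. Underside 138 mm above the deck (188 mm above the bench), top 196 mm above the bench; front edge at x = -34 mm, back edge at +79 mm, as wide as the rack. The handle always reaches out in front of it. Tins and a funnel stand on it.
- cutting_ring: Bright steel cutting ring, 62 mm in diameter and 20 mm tall, lying washed in the other bay; bystander. Origin under its middle.
- tin_a: Round aluminium tin, 59 mm x 38 mm tall, on the upper shelf; bystander. Origin under its middle.
- tin_b: Second such tin on the upper shelf; bystander. Origin under its middle.
- funnel: White plastic funnel standing mouth down on the upper shelf, 69 mm x 75 mm tall; bystander. Origin under its middle.
- brown_bottle: Brown bottle, 58 mm x 115 mm tall, on the bench to the right; bystander. Origin under its middle.

How it is judged (in metres and radians):
On the way:
1. the pan stands on its left or right side wall on the rack, let go and still (angle between pan's own z axis and vertical between 1.45 and 1.69 rad and angle between pan's own x axis and vertical between 1.45 and 1.69 rad and z of pan_centre in the frame of rack between 0.096 and 0.105 m and linear speed of pan below 0.01 m/s and angular speed of pan below 0.1 rad/s and contact force between each of the arm, the fingers and pan below 0.05 N), for 0.4 s.
At the end, for the whole second after the job is handed in: The pan lies right way up (z axis down within 3 degrees) on the deck of a bay (middle 68 to 74 mm above the bench, within 8 mm of the bay's middle line, square to the rack within 0.06 rad), its back wall within 5 mm of the back stop, let go and at rest (angle between pan's own z axis and vertical above 3.09 rad and angle between the x axis of pan and the x axis of rack, either way round below 0.06 rad and x of pan_centre in the frame of rack between 0.01 and 0.019 m and z of pan_centre in the frame of rack between 0.068 and 0.074 m and (y of pan_centre in the frame of rack between -0.093 and -0.077 m or y of pan_centre in the frame of rack between 0.077 and 0.093 m) and linear speed of pan below 0.01 m/s and angular speed of pan below 0.1 rad/s and contact force between each of the arm, the fingers and pan below 0.05 N); the robot touches nothing.
It fails at once if the pan is drawn out from under the shelf (its middle more than 40 mm in front of the rack's origin) (x of pan_centre in the frame of rack below -0.04 m).
It fails at once if the pan or the arm knocks the upper shelf (more than 10 N) (contact force between any of pan, the arm, the fingers and shelf above 10 N).
It fails at once if the pan falls or topples freely (faster than 0.3 m/s while the fingers do not grip it) (linear speed of pan above 0.3 m/s and contact force between the fingers and pan below 3 N).
It fails at once if the pan is slammed or pressed hard onto the rack (more than 45 N) (contact force between pan and rack above 45 N).
It fails at once if the steel ring, something on the shelf or the brown bottle on the bench is shifted by more than 20 mm (distance of any of cutting_ring, tin_a, tin_b, funnel, brown_bottle from where it was at the start of the episode above 0.02 m).
It also fails if it takes over 67 s, if anything falls off the work surface, if the arm or the gripper's body presses on something with over 40 N, if the wrist force passes 120 N, or if a joint passes its speed limit or range.

### The arm

A 6-joint arm with a two-finger parallel gripper is mounted at the origin on a cart in front of the work surface, level with it; the furniture and walls round the work are solid. World frame = base frame: x ahead of the robot, y to its left, z up, the work surface at z = 0. Lengths are in mm, angles in degrees, forces in N, time in s.
With the tool pointing down it reaches from about 375 to 925 mm from the base axis. Payload 5.7 kg.
Tool frame: the origin (TCP) lies on the mounting face of the last link; the fingertips stand 173 mm ahead of it and the grasp point (between the pads) lies 155 mm ahead of it (arm.tips_ahead is the distance from the TCP to the fingertips, in mm); z points along the fingers, y is the line along which they close (so a half turn about z gives the same grasp; the last joint's range is limited). The gripper opens to 85 mm and grips with 20 to 120 N. Pads are 22 mm wide; open, the fingers measure 114 mm over their backs; the gripper's body (76 mm by 85 mm) begins 54 mm behind the grasp point. The pads swing forward as they close: fully open they stand 13 mm farther back than shut.
Start: joints at [-71.224, 20.558, 86.54, -0, 72.909, -6.595], TCP at [257.07, -542.126, 404.667] pointing down, gripper open.
Joint ranges: [-170.27, 170.27], [-57.76, 135], [12.27, 136.19], [-55.21, 235.2], [11.17, 155.16], [-170.74, 170.74]. Speed limits (degrees/s): [136.94, 136.94, 180, 180, 180, 180].

### API

Orientations are given as [roll, pitch, yaw] about the fixed x, y, z axes, in that order (R = Rz(yaw) Ry(pitch) Rx(roll)).
In Python, from workcell import arm gives the robot as it stands.
- The arm moves only by the tool servo_tool, never from a script. Its argument "increments" is a list of rows, each a list of 3 entries, a list of its own where there are three numbers: the shift along the tool's x, y, z in cm, then the turn, a rotation vector about the tool's x, y, z in degrees, then the opening in per cent of the stroke, from 0 (shut) to 100 (fully open). A call has 1 to 8 rows; each row shifts and turns the commanded pose from where the row before left it, along the tool's axes as they then stand; what a row does not reach is not made up. A row lasts 1/8 s, in which the tool goes at most 62.5 mm and 10.7 degrees, less where a joint would pass 70% of its speed; a pose out of reach is approached as far as the arm can. A call is refused whole if a number of a shift passes 6.25 or a number of a turn 10.7, either way. A call with a gripper value outside its range is refused whole. The fingers move at their own pace and stop on an object; "force" is the grip in N (left out, the last holds). Time passes only in rows, so rows that do not move let the fingers close. It gives the time, the measured TCP pose, the force, the opening and the grip force at its end, in the units of the state.
- arm.get_state(): the state, without advancing time (a new reading comes with each control period).
- arm.snapshot(name): name is "scene" or "side" or "wrist"; returns a dict with "color" (480x640x3 uint8, red, green, blue), "fovy" (degrees; the focal length in pixels is half the picture's height over the tangent of half this angle, whatever the lens; pixels are square), "cx", "cy" (the principal point, pixels), "xyz" and "attitude" of the camera in the world; the wrist camera has in their place "mount" (4x4, takes a point from camera to tool coordinates, whose origin is the TCP and whose axes are the flange's). Camera axes: x right, y up, looking along -z (the intrinsics and any distortion apply to the point x, -y, -z); pixel columns grow to the right and rows downward; lengths in mm; the calibration is good to about 2 mm. A picture is of the moment at which its call begins: read the wrist's pose just before it. There is no depth.
- arm.close_job(): hands the job in; it is judged then, once.
The state is a dict: "time_s": time; "joint_pos": joint angles; "dq": joint speeds; "joint_efforts": joint torques, N m; "position": TCP position; "ee_rot": TCP orientation; "force": force on the tool from outside, world axes, zero at the start; "moment": the same for the moment, N m; "opening": finger opening in mm; "finger_force": force on a finger pad.
Only numpy, scipy, OpenCV 4.12 (cv2) and the standard library are available. Lean on these libraries where they do the work, as an engineer would, in place of code of your own. Each camera call takes 0.05 s, during which the arm holds its last target. There are 200 camera calls.

## Working session

There is one attempt and no reset: what is moved stays moved. The work goes in short steps, Python scripts to look and compute and a tool call to move; the robot and the scene stay as the last step left them, time stands still between calls to the robot, and variables do not carry over. Pictures are saved under pics/ and viewed, at most 10 in all, crops included, and the job is handed in when it is done.

Besides the shell and the picture viewer there is one more tool, called as a command line: name --argument value ..., lists and objects as JSON in quotes. servo_tool: Moves the arm, as the interface text tells. Its arguments: {"type":"object","properties":{"increments":{"type":"array"},"force":{"type":"number"}},"required":["increments"]}

```bash
mkdir -p pics
python3 - <<'E'
from workcell import arm
import cv2
for n in ("scene","side"):
    s=arm.snapshot(n); cv2.imwrite(f"pics/{n}0.png",s["color"][:,:,::-1])
    print(n,{k:v for k,v in s.items() if k!="color"})
s=arm.snapshot("wrist");print({k:v for k,v in s.items() if k!="color"})
print(arm.get_state())
E
```

```text
scene {'fovy': 51.30580422004842, 'cx': 324.4126397817637, 'cy': 236.90856271850873, 'xyz': array([-94.21209572, 314.1889769 , 909.51885864]), 'attitude': array([  45.05779594,   -0.61512932, -119.66132455])}
side {'fovy': 55.23229935280202, 'cx': 317.31111257445343, 'cy': 241.50842586143264, 'xyz': array([188.38259336, 250.38486467, 881.97627342]), 'attitude': array([  34.11643663,   -0.53300436, -127.78214758])}
{'fovy': 67.12509117153965, 'cx': 315.489844760447, 'cy': 244.036423744256, 'mount': array([[ 4.89924313e-04,  9.61175001e-01,  2.75939081e-01,
         6.98146327e+01],
       [ 9.99999619e-01, -6.70128054e-04,  5.58769006e-04,
        -2.33519232e-01],
       [ 7.21989319e-04,  2.75938702e-01, -9.61174964e-01,
         3.06530061e+01],
       [ 0.00000000e+00,  0.00000000e+00,  0.00000000e+00,
         1.00000000e+00]])}
{'time_s': 0.15, 'joint_pos': array([-7.12243430e+01,  2.05896744e+01,  8.65849880e+01, -4.46123304e-04,
        7.29109651e+01, -6.59578887e+00]), 'dq': array([ 0.0756121 , -0.10167779, -0.29672557, -0.07988542, -0.05362926,
       -0.00747282]), 'joint_efforts': array([ 4.90462480e-04, -5.28025997e+01, -2.78928351e+01, -1.44023606e-04,
        8.26221047e-03,  1.68990778e-05]), 'position': array([ 256.98032523, -541.86603651,  404.03222552]), 'ee_rot': array([-1.79914890e+02, -9.41211646e-03,  2.53715703e+01]), 'force': array([ 0.26635601,  0.07194086, -0.31519181]), 'moment': array([ 0.05183936, -0.0130613 , -0.01311089]), 'finger_force': 0.0, 'opening': 85.51768498539936}
```

View pics/scene0.png

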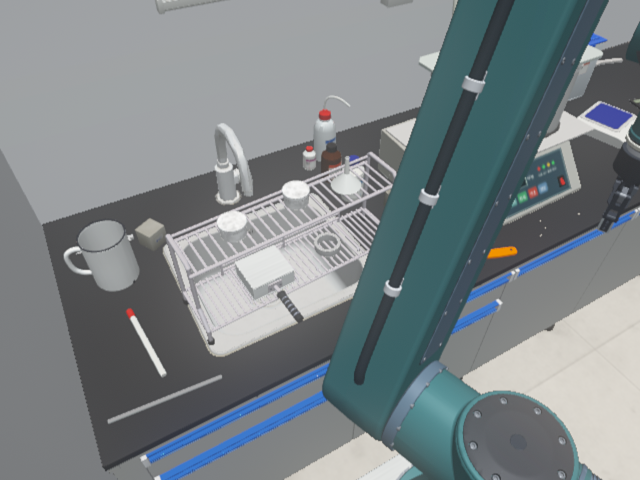

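View pics/side0.png

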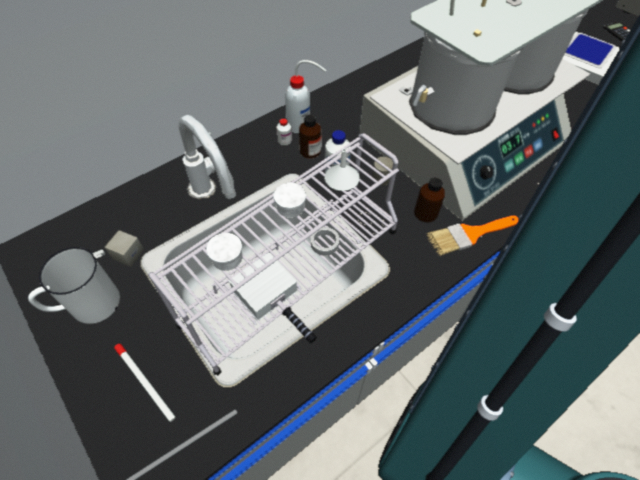

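Run:
```python
import cv2
a=cv2.imread("pics/side0.png")[200:400,150:410]
cv2.imwrite("pics/side0c.png",cv2.resize(a,None,fx=3,fy=3,interpolation=cv2.INTER_CUBIC))
a=cv2.imread("pics/scene0.png")[150:350,160:420]
cv2.imwrite("pics/scene0c.png",cv2.resize(a,None,fx=3,fy=3,interpolation=cv2.INTER_CUBIC))
```

```text
(no output)
```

View pics/side0c.png

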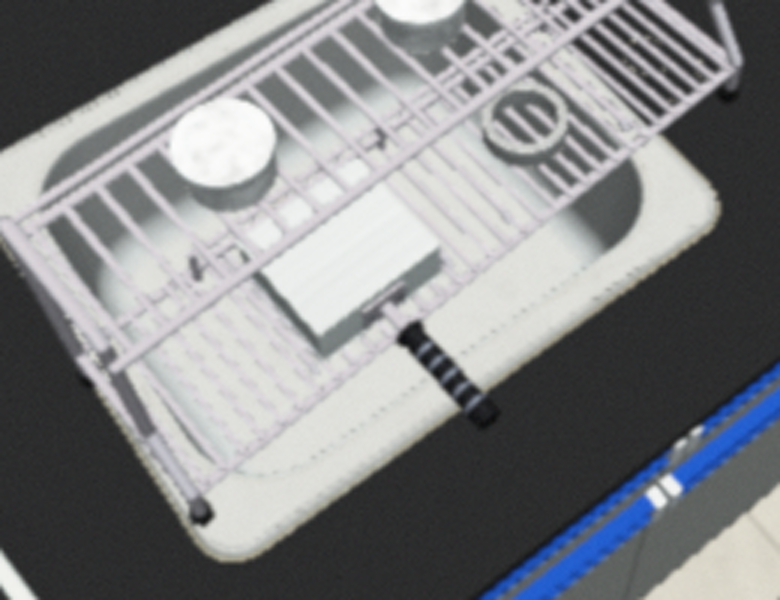

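View pics/scene0c.png

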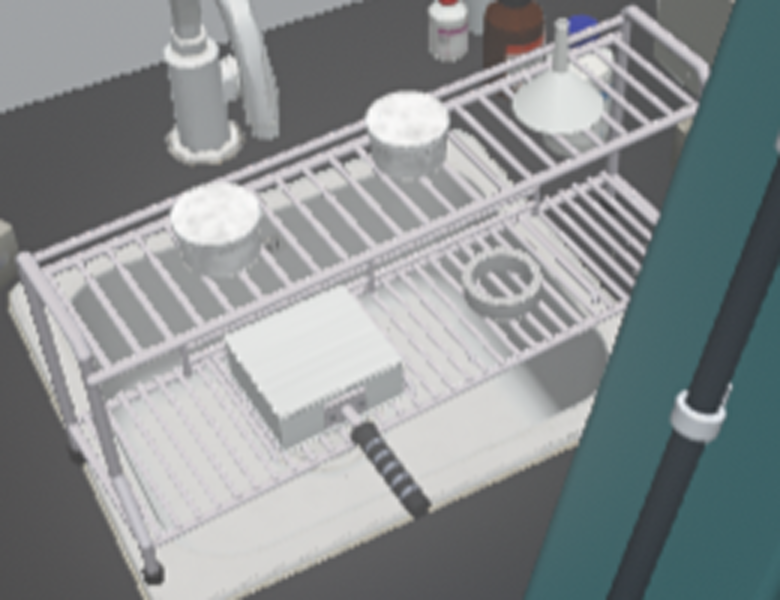

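```bash
cat > h.py <<'E'
import numpy as np
from scipy.spatial.transform import Rotation as R
CAL={'scene':(51.30580422004842,324.4126,236.9086,[-94.21209572,314.1889769,909.51885864],[45.05779594,-0.61512932,-119.66132455]),
'side':(55.23229935280202,317.3111,241.5084,[188.38259336,250.38486467,881.97627342],[34.11643663,-0.53300436,-127.78214758])}
OFF={'scene':(160,150),'side':(150,200)}
def bp(n,u,v,z):
    f,cx,cy,p,a=CAL[n];f=240/np.tan(np.radians(f/2));p=np.array(p)
    d=R.from_euler('xyz',a,degrees=True).apply([(u-cx)/f,-(v-cy)/f,-1])
    return (p+d*(z-p[2])/d[2])
def pr(n,P):
    f,cx,cy,p,a=CAL[n];f=240/np.tan(np.radians(f/2))
    q=R.from_euler('xyz',a,degrees=True).inv().apply(np.array(P)-p)
    return np.array([cx-f*q[...,0]/q[...,2],cy+f*q[...,1]/q[...,2]]).T
E
python3 - <<'E'
from h import *
pts={'scene':{'shFL':(90,375,192),'shBL':(28,260,192),'shBR':(632,12,192),'shFR':(703,85,192),'tL':(228,350,92),'tB':(345,290,92),'tR':(403,365,92),'tF':(282,425,92),'bF':(285,443,50),'bR':(401,392,50),'g0':(364,430,71),'g1':(420,508,71),'ring':(503,285,60)},
'side':{'shFL':(110,365,192),'shBL':(8,222,192),'tL':(260,273,92),'tR':(440,248,92),'tF':(320,335,92),'bF':(325,355,50),'g0':(406,332,71),'g1':(487,414,71),'ring':(525,125,60)}}
for n in pts:
    for k,(u,v,z) in pts[n].items():
        print(n,k,bp(n,OFF[n][0]+u/3,OFF[n][1]+v/3,z).round(1))
E
```

```text
scene shFL [561.4 223.  192. ]
scene shBL [679.8 225.8 192. ]
scene shBR [ 721.  -288.9  192. ]
scene shFR [ 614.7 -284.2  192. ]
scene tL [627.1 115.1  92. ]
scene tB [640.5  14.7  92. ]
scene tR [552.4  10.7  92. ]
scene tF [544.2 109.3  92. ]
scene bF [560.8 103.6  50. ]
scene bR [562.7   8.6  50. ]
scene g0 [528.1  55.1  71. ]
scene g1 [449.1  51.7  71. ]
scene ring [ 613.7 -108.3   60. ]
side shFL [558.6 223.1 192. ]
side shBL [673.1 226.3 192. ]
side tL [610.3 111.5  92. ]
side tR [554.5   8.5  92. ]
side tF [550.2 105.1  92. ]
side bF [555.4 102.7  50. ]
side g0 [527.8  56.1  71. ]
side g1 [451.5  48.6  71. ]
side ring [ 613.4 -109.8   60. ]
```

```bash
cat >> h.py <<'E'
def plan(pos,ee,tpos,tR,n):
    """rows of tool-frame increments, straight line + constant rotation"""
    R0=R.from_euler('xyz',ee,degrees=True); w=(R0.inv()*tR).as_rotvec()
    d=(np.array(tpos)-pos)/n
    out=[]
    for i in range(n):
        Ri=R0*R.from_rotvec(w*i/n)
        out.append((Ri.inv().apply(d)/10).round(2).tolist()+np.degrees(w/n).round(2).tolist())
    return out
def show(rows,g):
    print('['+', '.join(f'[[{a:.2f},{b:.2f},{c:.2f}],[{d:.2f},{e:.2f},{f:.2f}],{g}]' for a,b,c,d,e,f in rows)+']')
# tool orientation for a handle yaw psi, side tilt phi (roll about handle), forward pitch th
def tool(psi,phi,th):
    # tool down with camera (tool x) towards the robot; pitch tips tool z forwards
    return R.from_euler('z',psi,degrees=True)*R.from_euler('x',phi,degrees=True)*R.from_euler('y',-th,degrees=True)*R.from_matrix([[-1,0,0],[0,1,0],[0,0,-1]])
E
python3 - <<'E'
from h import *
for u,v,z in [(475,125,100),(430,210,0),(340,185,196),(410,100,0),(360,100,0),(465,215,0)]: print(bp('side',u,v,z).round())
p=[257,-542,404.3];e=[-180,0,25.37]
T=tool(4.5,0,10);print(T.apply([[1,0,0],[0,1,0],[0,0,1]]).round(2))
r=plan(p,e,[460,52,470],T,16);show(r[:8],100);show(r[8:],100)
E
```

```text
[ 641. -608.  100.]
[ 562. -398.   -0.]
[ 631. -157.  196.]
[ 888. -647.    0.]
[ 976. -530.    0.]
[ 499. -454.   -0.]
[[-0.98 -0.08 -0.17]
 [-0.08  1.    0.  ]
 [ 0.17  0.01 -0.98]]
[[[2.74,-2.81,-0.41],[-0.87,-0.16,-9.91],100], [[3.18,-2.29,-0.46],[-0.87,-0.16,-9.91],100], [[3.52,-1.70,-0.50],[-0.87,-0.16,-9.91],100], [[3.76,-1.06,-0.53],[-0.87,-0.16,-9.91],100], [[3.89,-0.39,-0.55],[-0.87,-0.16,-9.91],100], [[3.89,0.29,-0.56],[-0.87,-0.16,-9.91],100], [[3.78,0.97,-0.56],[-0.87,-0.16,-9.91],100], [[3.56,1.61,-0.55],[-0.87,-0.16,-9.91],100]]
[[[3.23,2.21,-0.53],[-0.87,-0.16,-9.91],100], [[2.80,2.74,-0.51],[-0.87,-0.16,-9.91],100], [[2.28,3.18,-0.47],[-0.87,-0.16,-9.91],100], [[1.70,3.54,-0.42],[-0.87,-0.16,-9.91],100], [[1.06,3.78,-0.37],[-0.87,-0.16,-9.91],100], [[0.39,3.91,-0.31],[-0.87,-0.16,-9.91],100], [[-0.29,3.93,-0.25],[-0.87,-0.16,-9.91],100], [[-0.96,3.82,-0.19],[-0.87,-0.16,-9.91],100]]
```

servo_tool --increments '[[[2.74,-2.81,-0.41],[-0.87,-0.16,-9.91],100],[[3.18,-2.29,-0.46],[-0.87,-0.16,-9.91],100],[[3.52,-1.7,-0.5],[-0.87,-0.16,-9.91],100],[[3.76,-1.06,-0.53],[-0.87,-0.16,-9.91],100],[[3.89,-0.39,-0.55],[-0.87,-0.16,-9.91],100],[[3.89,0.29,-0.56],[-0.87,-0.16,-9.91],100],[[3.78,0.97,-0.56],[-0.87,-0.16,-9.91],100],[[3.56,1.61,-0.55],[-0.87,-0.16,-9.91],100]]' --force 100

```text
time_s: 1.15
position: [358.8, -243.9, 437.5]
ee_rot: [175.8, 5.0, 104.9]
force: [0.2, -0.1, -0.6]
opening: 85.5
finger_force: 0.0
```

servo_tool --increments '[[[3.23,2.21,-0.53],[-0.87,-0.16,-9.91],100],[[2.8,2.74,-0.51],[-0.87,-0.16,-9.91],100],[[2.28,3.18,-0.47],[-0.87,-0.16,-9.91],100],[[1.7,3.54,-0.42],[-0.87,-0.16,-9.91],100],[[1.06,3.78,-0.37],[-0.87,-0.16,-9.91],100],[[0.39,3.91,-0.31],[-0.87,-0.16,-9.91],100],[[-0.29,3.93,-0.25],[-0.87,-0.16,-9.91],100],[[-0.96,3.82,-0.19],[-0.87,-0.16,-9.91],100]]'

```text
time_s: 2.15
position: [460.4, 53.1, 470.3]
ee_rot: [-180.0, 10.0, -175.2]
force: [-0.2, 1.2, -0.2]
opening: 85.5
finger_force: 0.0
```

```bash
cat >> h.py <<'E'
def wcam(st,s):
    "world camera pose from state+wrist snapshot"
    T=np.eye(4);T[:3,:3]=R.from_euler('xyz',st['ee_rot'],degrees=True).as_matrix();T[:3,3]=st['position']
    return T@s['mount'] if 'mount' in s else T@s
E
python3 - <<'E'
from workcell import arm
import cv2,pickle
from h import *
st=arm.get_state();s=arm.snapshot('wrist')
M=wcam(st,s);np.save('pics/w1.npy',M)
cv2.imwrite('pics/w1.png',s['color'][:,:,::-1])
print(st['joint_pos'].round(2),st['position'].round(1),st['ee_rot'].round(2),st['time_s'])
E
```

```text
[ -2.51   2.61 100.9    1.36  66.55 -97.76] [460.4  53.1 470.3] [-179.98   10.03 -175.18] 2.15
```

View pics/w1.png

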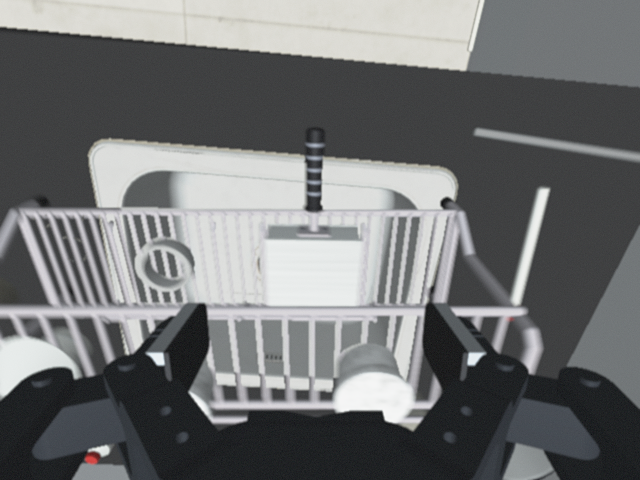

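```bash
cat >> h.py <<'E'
def bw(M,u,v,z):
    f=240/np.tan(np.radians(67.12509117/2)); d=M[:3,:3]@[(u-315.49)/f,-(v-244.04)/f,-1]
    return (M[:3,3]+d*(z-M[2,3])/d[2])
E
python3 - <<'E'
from h import *
M=np.load('pics/w1.npy')
for k,u,v,z in [('tFR',266,239,92),('tFL',361,240,92),('tBR',264,305,92),('tBL',361,305,92),('g1',315.5,130,71),('g0',313,210,71),('deckR',45,210,50),('deckL',440,211,50),('deckM',245,211,50),('shR',50,313,192),('shL',500,311,192),('ring',165,264,60)]:
    print(k,bw(M,u,v,z).round(1))
E
```

```text
tFR [558.8  10.7  92. ]
tFL [551.7 108.1  92. ]
tBR [641.3  10.5  92. ]
tBL [632.1 119.4  92. ]
g1 [450.1  52.5  71. ]
g0 [531.1  56.7  71. ]
deckR [ 564.1 -239.5   50. ]
deckL [528.2 198.2  50. ]
deckM [546.5 -18.1  50. ]
shR [ 590.7 -148.8  192. ]
shL [558.4 209.4 192. ]
ring [ 616.3 -109.1   60. ]
```

```bash
cat >> h.py <<'E'
L=np.array([0,0,155.])
def plang(st,tg,tR,n,g,turn=None):
    "grasp point moves straight to tg while tool turns at constant rate; prints rows in calls of 8"
    R0=R.from_euler('xyz',st['ee_rot'],degrees=True);p0=st['position']
    g0=p0+R0.apply(L); w=(R0.inv()*tR).as_rotvec(); tg=np.array(tg,float)
    rows=[];pp,Rp=p0,R0
    for i in range(1,n+1):
        Ri=R0*R.from_rotvec(w*i/n);pi=g0+(tg-g0)*i/n-Ri.apply(L)
        rows.append(np.r_[Rp.inv().apply(pi-pp)/10,np.degrees(w/n)]);pp,Rp=pi,Ri
    for k in range(0,n,8): show(rows[k:k+8],g)
    print('end TCP',pp.round(1),Rp.as_euler('xyz',degrees=True).round(1))
E
python3 - <<'E'
from workcell import arm
from h import *
st=arm.get_state();T=tool(4,-45,10);G=np.array([489.5,54,71]);z=T.apply([0,0,1]);print(z)
plang(st,G-100*z,T,8,60)
st['position']=G-255*z;st['ee_rot']=T.as_euler('xyz',degrees=True)
plang(st,G,T,8,60)
E
```

```text
[ 0.22180109 -0.68255485 -0.69636424]
[[[0.58,2.32,2.23],[5.58,0.08,-0.84],60], [[0.56,2.53,2.14],[5.58,0.08,-0.84],60], [[0.54,2.73,2.03],[5.58,0.08,-0.84],60], [[0.52,2.93,1.90],[5.58,0.08,-0.84],60], [[0.49,3.11,1.76],[5.58,0.08,-0.84],60], [[0.47,3.27,1.59],[5.58,0.08,-0.84],60], [[0.44,3.42,1.42],[5.58,0.08,-0.84],60], [[0.41,3.54,1.22],[5.58,0.08,-0.84],60]]
end TCP [432.9 228.1 248.6] [-134.6    7.1 -168.9]
[[[-0.00,-0.00,1.25],[0.00,-0.00,0.00],60], [[0.00,0.00,1.25],[0.00,-0.00,0.00],60], [[0.00,-0.00,1.25],[0.00,-0.00,0.00],60], [[-0.00,0.00,1.25],[0.00,-0.00,0.00],60], [[0.00,0.00,1.25],[0.00,-0.00,0.00],60], [[-0.00,-0.00,1.25],[0.00,-0.00,0.00],60], [[0.00,-0.00,1.25],[0.00,-0.00,0.00],60], [[0.00,0.00,1.25],[0.00,-0.00,0.00],60]]
end TCP [455.1 159.8 178.9] [-134.6    7.1 -168.9]
```

servo_tool --increments '[[[0.58,2.32,2.23],[5.58,0.08,-0.84],60],[[0.56,2.53,2.14],[5.58,0.08,-0.84],60],[[0.54,2.73,2.03],[5.58,0.08,-0.84],60],[[0.52,2.93,1.9],[5.58,0.08,-0.84],60],[[0.49,3.11,1.76],[5.58,0.08,-0.84],60],[[0.47,3.27,1.59],[5.58,0.08,-0.84],60],[[0.44,3.42,1.42],[5.58,0.08,-0.84],60],[[0.41,3.54,1.22],[5.58,0.08,-0.84],60]]'

```text
time_s: 3.2
position: [433.3, 224.6, 246.5]
ee_rot: [-134.3, 7.0, -169.6]
force: [0.5, 0.2, -0.1]
opening: 51.3
finger_force: 0.0
```

servo_tool --increments '[[[0,0,0],[0,0,0],60]]'

```text
time_s: 3.32
position: [432.5, 224.7, 244.6]
ee_rot: [-134.4, 6.6, -169.5]
force: [-0.8, 0.0, -0.3]
opening: 51.5
finger_force: 0.0
```

Run:
```python
from workcell import arm
import cv2
from h import *
st=arm.get_state();s=arm.snapshot('wrist');M=wcam(st,s);np.save('pics/w2.npy',M)
cv2.imwrite('pics/w2.png',s['color'][:,:,::-1])
print(st['joint_pos'].round(2),st['position'].round(1),st['ee_rot'].round(2),st['time_s'])
# predicted pixel of grip centre and ends
f=240/np.tan(np.radians(67.12509117/2))
for P in ([489.5,54,71],[450,51.5,71],[529,56.5,71]):
    q=M[:3,:3].T@(np.array(P)-M[:3,3]);print(315.49-f*q[0]/q[2],244.04+f*q[1]/q[2])
```

```text
[ 35.36  32.31 106.43 -47.32  68.17 -33.16] [432.5 224.7 244.6] [-134.36    6.6  -169.52] 3.325
316.4064086404708 262.09348600491273
316.6394159192783 203.33349520978854
316.2053745980899 312.7904365047365
```

View pics/w2.png

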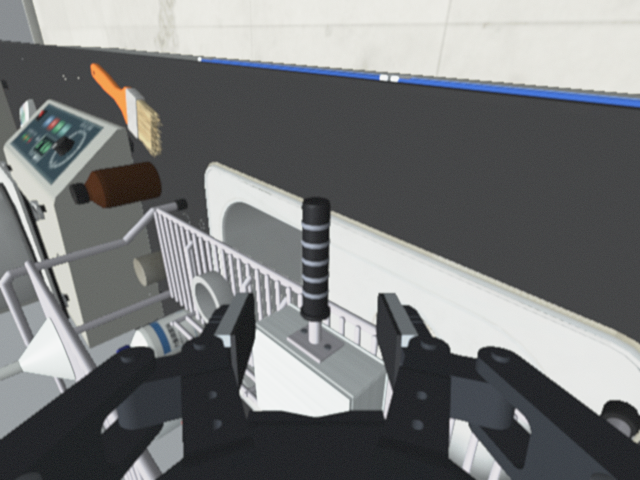

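Run:
```python
from workcell import arm
from h import *
plang(arm.get_state(),[489.5,54,71],tool(4,-45,10),8,60)
```

```text
[[[-0.03,0.02,1.20],[-0.03,-0.09,-0.03],60], [[-0.03,0.02,1.20],[-0.03,-0.09,-0.03],60], [[-0.02,0.02,1.20],[-0.03,-0.09,-0.03],60], [[-0.02,0.02,1.20],[-0.03,-0.09,-0.03],60], [[-0.02,0.02,1.20],[-0.03,-0.09,-0.03],60], [[-0.02,0.02,1.20],[-0.03,-0.09,-0.03],60], [[-0.02,0.02,1.20],[-0.03,-0.09,-0.03],60], [[-0.01,0.02,1.20],[-0.03,-0.09,-0.03],60]]
end TCP [455.1 159.8 178.9] [-134.6    7.1 -168.9]
```

servo_tool --increments '[[[-0.03,0.02,1.2],[-0.03,-0.09,-0.03],60],[[-0.03,0.02,1.2],[-0.03,-0.09,-0.03],60],[[-0.02,0.02,1.2],[-0.03,-0.09,-0.03],60],[[-0.02,0.02,1.2],[-0.03,-0.09,-0.03],60],[[-0.02,0.02,1.2],[-0.03,-0.09,-0.03],60],[[-0.02,0.02,1.2],[-0.03,-0.09,-0.03],60],[[-0.02,0.02,1.2],[-0.03,-0.09,-0.03],60],[[-0.01,0.02,1.2],[-0.03,-0.09,-0.03],60]]'

```text
time_s: 4.38
position: [457.6, 164.6, 183.5]
ee_rot: [-134.9, 6.7, -169.5]
force: [0.6, -1.3, -0.5]
opening: 51.1
finger_force: 0.0
```

servo_tool --increments '[[[0,0,0],[0,0,0],60],[[0,0,0],[0,0,0],60]]'

```text
time_s: 4.62
position: [457.8, 165.3, 184.3]
ee_rot: [-134.9, 6.8, -169.4]
force: [0.4, -1.0, -0.4]
opening: 51.5
finger_force: 0.0
```

Run:
```python
from workcell import arm
from h import *
st=arm.get_state();R0=R.from_euler('xyz',st['ee_rot'],degrees=True);print(st['joint_pos'].round(1),st['position']+R0.apply(L))
plang(st,[489.5,54,71],tool(4,-45,10),1,60)
```

```text
[ 28.2  37.6 110.3 -55.2  58.6 -28.2] [490.62388236  59.75082372  75.68854183]
[[[0.42,-0.00,0.70],[0.27,-0.57,-0.20],60]]
end TCP [455.1 159.8 178.9] [-134.6    7.1 -168.9]
```

Run:
```python
from workcell import arm
from h import *
plang(arm.get_state(),[490,54,71],tool(4,-38,8),4,60)
```

```text
[[[-0.04,-0.47,0.18],[-1.66,0.36,0.22],60], [[-0.04,-0.47,0.18],[-1.66,0.36,0.22],60], [[-0.04,-0.48,0.18],[-1.66,0.36,0.22],60], [[-0.04,-0.48,0.18],[-1.66,0.36,0.22],60]]
end TCP [461.9 146.8 192. ] [-141.7    6.3 -171.1]
```

servo_tool --increments '[[[-0.04,-0.47,0.18],[-1.66,0.36,0.22],60],[[-0.04,-0.47,0.18],[-1.66,0.36,0.22],60],[[-0.04,-0.48,0.18],[-1.66,0.36,0.22],60],[[-0.04,-0.48,0.18],[-1.66,0.36,0.22],60],[[0,0,0],[0,0,0],60],[[0,0,0],[0,0,0],60]]'

```text
time_s: 5.38
position: [461.6, 146.6, 191.9]
ee_rot: [-141.7, 6.3, -171.1]
force: [-0.8, 0.9, -0.1]
opening: 51.5
finger_force: 0.0
```

Run:
```python
from workcell import arm
from h import *
st=arm.get_state();R0=R.from_euler('xyz',st['ee_rot'],degrees=True);print(st['joint_pos'].round(1),st['position']+R0.apply(L))
plang(st,[490,54,71],tool(4,-38,8),1,60)
import cv2
s=arm.snapshot('wrist');cv2.imwrite('pics/w3.png',s['color'][:,:,::-1])
```

```text
[ 24.1  34.6 111.3 -51.   53.  -34. ] [489.66040009  53.80327411  70.99031062]
[[[-0.03,0.01,-0.01],[-0.01,-0.03,-0.04],60]]
end TCP [461.9 146.8 192. ] [-141.7    6.3 -171.1]
```

View pics/w3.png

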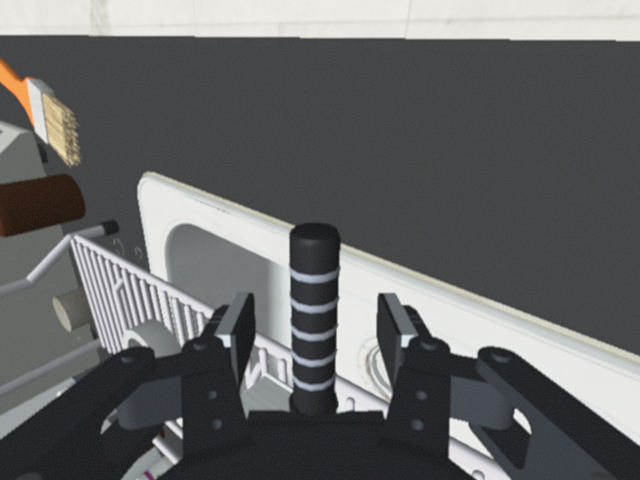

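servo_tool --increments '[[[0,0,0],[0,0,0],30],[[0,0,0],[0,0,0],22],[[0,0,0],[0,0,0],0],[[0,0,0],[0,0,0],0],[[0,0,0],[0,0,0],0],[[0,0,0],[0,0,0],0]]' --force 100

```text
time_s: 6.18
position: [461.4, 146.6, 192.0]
ee_rot: [-141.7, 6.3, -171.1]
force: [-1.9, -0.9, 5.1]
opening: 15.4
finger_force: 97.7
```

Run:
```python
from workcell import arm
from h import *
st=arm.get_state();R0=R.from_euler('xyz',st['ee_rot'],degrees=True);g=st['position']+R0.apply(L);print(g,st['moment'])
# lift 45 mm keeping orientation, 8 rows
plang(st,g+[0,0,44],R0,8,0)
```

```text
[489.38839039  53.72515195  71.0788382 ] [-0.3778343   0.04488246 -0.31874466]
[[[-0.06,-0.34,-0.43],[0.00,0.00,0.00],0], [[-0.06,-0.34,-0.43],[0.00,0.00,0.00],0], [[-0.06,-0.34,-0.43],[0.00,0.00,0.00],0], [[-0.06,-0.34,-0.43],[0.00,0.00,0.00],0], [[-0.06,-0.34,-0.43],[0.00,0.00,0.00],0], [[-0.06,-0.34,-0.43],[0.00,0.00,0.00],0], [[-0.06,-0.34,-0.43],[0.00,0.00,0.00],0], [[-0.06,-0.34,-0.43],[0.00,0.00,0.00],0]]
end TCP [461.4 146.6 236. ] [-141.7    6.3 -171.1]
```

servo_tool --increments '[[[-0.06,-0.34,-0.43],[0,0,0],0],[[-0.06,-0.34,-0.43],[0,0,0],0],[[-0.06,-0.34,-0.43],[0,0,0],0],[[-0.06,-0.34,-0.43],[0,0,0],0],[[-0.06,-0.34,-0.43],[0,0,0],0],[[-0.06,-0.34,-0.43],[0,0,0],0],[[-0.06,-0.34,-0.43],[0,0,0],0],[[-0.06,-0.34,-0.43],[0,0,0],0]]'

```text
time_s: 7.18
position: [461.5, 146.6, 236.4]
ee_rot: [-141.7, 6.3, -171.1]
force: [-0.3, 0.4, -2.8]
opening: 14.9
finger_force: 97.7
```

Run:
```python
from workcell import arm
from h import *
import cv2
st=arm.get_state();R0=R.from_euler('xyz',st['ee_rot'],degrees=True);g=st['position']+R0.apply(L);print(g,st['moment'],st['force'])
ax=R.from_euler('z',4,degrees=True).apply([1,0,0])
plang(st,[489.4,53.7,115],R.from_rotvec(np.radians(90)*ax)*R0,18,0)
a=arm.snapshot('scene')['color'][150:350,160:420,::-1];cv2.imwrite('pics/s4.png',cv2.resize(a,None,fx=3,fy=3,interpolation=cv2.INTER_CUBIC))
```

```text
[489.55659689  53.86696018 115.41718328] [0.53373235 0.42848937 0.0329743 ] [-0.30307335  0.41049765 -2.78416613]
[[[0.01,-1.34,0.06],[-4.95,0.00,0.69],0], [[0.01,-1.34,0.06],[-4.95,0.00,0.69],0], [[0.01,-1.34,0.06],[-4.95,0.00,0.69],0], [[0.01,-1.34,0.06],[-4.95,0.00,0.69],0], [[0.01,-1.34,0.06],[-4.95,0.00,0.69],0], [[0.01,-1.34,0.06],[-4.95,0.00,0.69],0], [[0.01,-1.34,0.06],[-4.95,0.00,0.69],0], [[0.01,-1.34,0.06],[-4.95,0.00,0.69],0]]
[[[0.01,-1.34,0.06],[-4.95,0.00,0.69],0], [[0.01,-1.34,0.06],[-4.95,0.00,0.69],0], [[0.01,-1.34,0.06],[-4.95,0.00,0.69],0], [[0.01,-1.34,0.06],[-4.95,0.00,0.69],0], [[0.01,-1.34,0.06],[-4.95,0.00,0.69],0], [[0.01,-1.34,0.06],[-4.95,0.00,0.69],0], [[0.01,-1.34,0.06],[-4.95,0.00,0.69],0], [[0.01,-1.34,0.06],[-4.95,0.00,0.69],0]]
[[[0.01,-1.34,0.06],[-4.95,0.00,0.69],0], [[0.01,-1.34,0.06],[-4.95,0.00,0.69],0]]
end TCP [476.4 -68.5 209.5] [127.7   4.9 177.7]
```

View pics/s4.png

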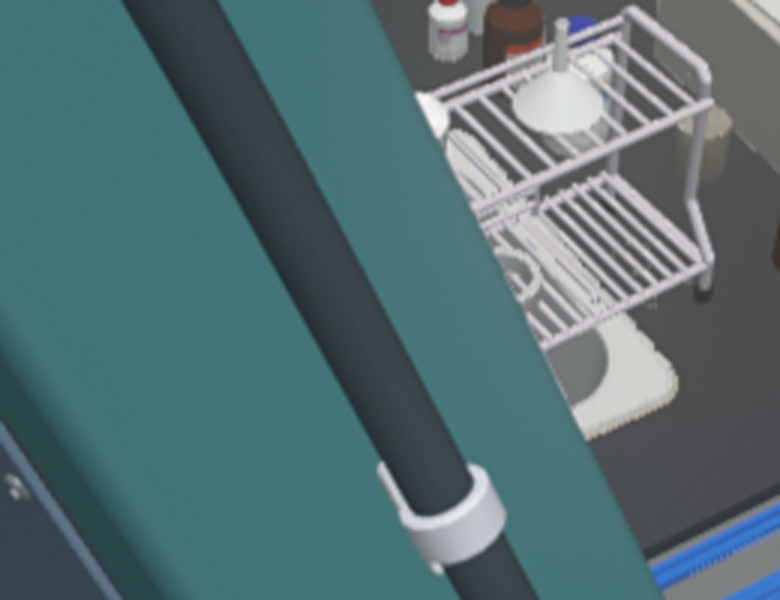

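servo_tool --increments '[[[0.01,-1.34,0.06],[-4.95,0,0.69],0],[[0.01,-1.34,0.06],[-4.95,0,0.69],0],[[0.01,-1.34,0.06],[-4.95,0,0.69],0],[[0.01,-1.34,0.06],[-4.95,0,0.69],0],[[0.01,-1.34,0.06],[-4.95,0,0.69],0],[[0.01,-1.34,0.06],[-4.95,0,0.69],0],[[0.01,-1.34,0.06],[-4.95,0,0.69],0],[[0.01,-1.34,0.06],[-4.95,0,0.69],0]]'

```text
time_s: 8.22
position: [467.8, 46.4, 268.5]
ee_rot: [177.9, 7.9, -176.2]
force: [-0.4, 0.4, -3.7]
opening: 14.9
finger_force: 97.8
```

servo_tool --increments '[[[0.01,-1.34,0.06],[-4.95,0,0.69],0],[[0.01,-1.34,0.06],[-4.95,0,0.69],0],[[0.01,-1.34,0.06],[-4.95,0,0.69],0],[[0.01,-1.34,0.06],[-4.95,0,0.69],0],[[0.01,-1.34,0.06],[-4.95,0,0.69],0],[[0.01,-1.34,0.06],[-4.95,0,0.69],0],[[0,0,0],[0,0,0],0],[[0,0,0],[0,0,0],0]]'

```text
time_s: 9.22
position: [473.4, -28.9, 245.0]
ee_rot: [147.9, 6.7, 179.8]
force: [-0.6, 0.3, -2.3]
opening: 14.9
finger_force: 98.0
```

Run:
```python
from workcell import arm
from h import *
st=arm.get_state();R0=R.from_euler('xyz',st['ee_rot'],degrees=True);g=st['position']+R0.apply(L);print(g,st['moment'],st['force'],st['joint_pos'].round(1))
plang(st,[489.4,53.7,115],tool(4,52,8),4,0)
```

```text
[489.02849578  53.48076502 114.65744255] [-0.49674677  0.40683824  0.01112734] [-0.59684442  0.31522748 -2.26632293] [ -24.9   26.2  113.1   38.9   56.5 -143.3]
[[[0.00,-1.34,0.06],[-4.98,-0.02,0.70],0], [[0.00,-1.34,0.06],[-4.98,-0.02,0.70],0], [[0.00,-1.34,0.06],[-4.98,-0.02,0.70],0], [[0.00,-1.34,0.06],[-4.98,-0.02,0.70],0]]
end TCP [476.3 -68.5 209.5] [127.7   4.9 177.7]
```

servo_tool --increments '[[[0,-1.34,0.06],[-4.98,-0.02,0.7],0],[[0,-1.34,0.06],[-4.98,-0.02,0.7],0],[[0,-1.34,0.06],[-4.98,-0.02,0.7],0],[[0,-1.34,0.06],[-4.98,-0.02,0.7],0],[[0,0,0],[0,0,0],0],[[0,0,0],[0,0,0],0]]'

```text
time_s: 9.98
position: [476.8, -67.9, 209.6]
ee_rot: [127.8, 5.0, 177.7]
force: [0.9, 0.3, -4.1]
opening: 15.3
finger_force: 98.2
```

Run:
```python
from workcell import arm
from h import *
import cv2
st=arm.get_state();R0=R.from_euler('xyz',st['ee_rot'],degrees=True);g=st['position']+R0.apply(L);print(g,st['moment'],st['force'],st['joint_pos'].round(1))
ax=R.from_euler('z',4,degrees=True).apply([1,0,0])
print('err to 52:',np.degrees((tool(4,52,8)*R0.inv()).as_rotvec()))
plang(st,[489.4,53.7,103],tool(4,52,8),6,0)
s=arm.snapshot('scene')['color'];t=arm.snapshot('side')['color']
o=np.hstack([s[170:370,190:390],t[200:400,180:380]])[:,:,::-1]
cv2.imwrite('pics/s5.png',cv2.resize(o,None,fx=2,fy=2,interpolation=cv2.INTER_CUBIC))
```

```text
[489.79665878  54.170606   115.03566938] [-0.75218231  0.35618091  0.0058178 ] [ 0.92325789  0.2837944  -4.05055197] [ -33.8   36.7  110.3   47.6   71.8 -155.8]
err to 52: [ 0.05772252  0.04358112 -0.05890577]
[[[0.02,-0.16,0.12],[-0.01,-0.00,0.01],0], [[0.02,-0.16,0.12],[-0.01,-0.00,0.01],0], [[0.02,-0.16,0.12],[-0.01,-0.00,0.01],0], [[0.02,-0.16,0.12],[-0.01,-0.00,0.01],0], [[0.02,-0.16,0.12],[-0.01,-0.00,0.01],0], [[0.02,-0.16,0.12],[-0.01,-0.00,0.01],0]]
end TCP [476.3 -68.5 197.5] [127.7   4.9 177.7]
```

View pics/s5.png

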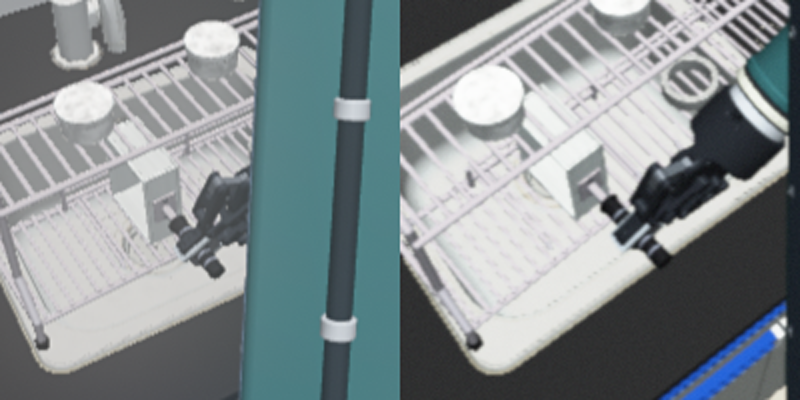

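Run:
```python
from h import *
C=np.array([602.2,62,115]);Q=R.from_euler('z',4,degrees=True)
for x in(-45,45):
  for y in(-21,21):
    for z in(-50,50):
      P=C+Q.apply([x,y,z]);a=pr('side',P);b=pr('scene',P);print(x,y,z,'side',(400+2*(a[0]-180)).round(),(2*(a[1]-200)).round(),'scene',(2*(b[0]-190)).round(),(2*(b[1]-170)).round())
```

```text
-45 -21 -50 side 608.0 191.0 scene 185.0 225.0
-45 -21 50 side 602.0 140.0 scene 180.0 162.0
-45 21 -50 side 574.0 217.0 scene 151.0 241.0
-45 21 50 side 565.0 167.0 scene 144.0 179.0
45 -21 -50 side 552.0 133.0 scene 145.0 174.0
45 -21 50 side 542.0 79.0 scene 138.0 111.0
45 21 -50 side 520.0 157.0 scene 112.0 189.0
45 21 50 side 506.0 103.0 scene 103.0 126.0
```

servo_tool --increments '[[[0.02,-0.16,0.12],[0,0,0],0],[[0.02,-0.16,0.12],[0,0,0],0],[[0.02,-0.16,0.12],[0,0,0],0],[[0.02,-0.16,0.12],[0,0,0],0],[[0.02,-0.16,0.12],[0,0,0],0],[[0.02,-0.16,0.12],[0,0,0],0],[[0,0,0],[0,0,0],0],[[0,0,0],[0,0,0],0]]'

```text
time_s: 11.08
position: [476.5, -68.7, 197.2]
ee_rot: [127.6, 4.9, 177.7]
force: [-0.4, 0.5, -0.8]
opening: 14.9
finger_force: 98.1
```

servo_tool --increments '[[[0,-0.08,0.06],[0,0,0],0],[[0,0,0],[0,0,0],0]]'

```text
time_s: 11.32
position: [476.6, -68.6, 196.3]
ee_rot: [127.6, 4.9, 177.7]
force: [-1.6, 0.7, -0.4]
opening: 15.0
finger_force: 98.0
```

servo_tool --increments '[[[0,-0.08,0.06],[0,0,0],0],[[0,0,0],[0,0,0],0]]'

```text
time_s: 11.58
position: [476.6, -68.6, 195.2]
ee_rot: [127.6, 4.9, 177.7]
force: [-2.4, 0.8, 1.0]
opening: 15.1
finger_force: 98.0
```

servo_tool --increments '[[[0,-0.08,0.06],[0,0,0],0],[[0,0,0],[0,0,0],0]]'

```text
time_s: 11.82
position: [476.6, -68.4, 194.6]
ee_rot: [127.5, 4.9, 177.7]
force: [-3.9, 0.4, 5.5]
opening: 14.7
finger_force: 98.4
```

servo_tool --increments '[[[0,0,0],[0,0,0],0],[[0,0,0],[0,0,0],0]]' --force 20

```text
time_s: 12.08
position: [476.6, -68.5, 194.6]
ee_rot: [127.5, 4.9, 177.7]
force: [-3.6, 1.0, 5.5]
opening: 15.3
finger_force: 98.4
```

servo_tool --increments '[[[0,0,0],[0,0,0],18],[[0,0,0],[0,0,0],20],[[0,0,0],[0,0,0],23],[[0,0,0],[0,0,0],27],[[0,0,0],[0,0,0],33],[[0,0,0],[0,0,0],40],[[0,0,0],[0,0,0],50],[[0,0,0],[0,0,0],60]]'

```text
time_s: 13.08
position: [476.9, -68.9, 194.1]
ee_rot: [127.6, 5.0, 177.7]
force: [0.7, -0.0, 0.3]
opening: 51.3
finger_force: 0.0
```

Run:
```python
from workcell import arm
from h import *
import cv2
st=arm.get_state();R0=R.from_euler('xyz',st['ee_rot'],degrees=True);g=st['position']+R0.apply(L);print(g,st['force'],st['joint_pos'].round(1))
z=R0.apply([0,0,1])
plang(st,g-95*z,R0,6,60)
s=arm.snapshot('scene')['color'];t=arm.snapshot('side')['color']
o=np.hstack([s[170:370,190:390],t[200:400,180:380]])[:,:,::-1]
cv2.imwrite('pics/s6.png',cv2.resize(o,None,fx=2,fy=2,interpolation=cv2.INTER_CUBIC))
```

```text
[490.07185153  53.44118373  99.82527342] [ 0.74618183 -0.03182912  0.29017382] [ -33.9   38.5  110.5   48.1   70.7 -157.3]
[[[0.00,-0.00,-1.58],[0.00,0.00,0.00],60], [[-0.00,-0.00,-1.58],[0.00,0.00,0.00],60], [[0.00,0.00,-1.58],[0.00,0.00,0.00],60], [[0.00,-0.00,-1.58],[0.00,0.00,0.00],60], [[-0.00,-0.00,-1.58],[0.00,0.00,0.00],60], [[0.00,0.00,-1.58],[0.00,0.00,0.00],60]]
end TCP [ 468.8 -143.8  252. ] [127.6   5.  177.7]
```

Retract slowly at first along the tool; the pan should be standing free.

servo_tool --increments '[[[0,0,0],[0,0,0],60],[[0,0,-0.8],[0,0,0],60],[[0,0,-1.58],[0,0,0],60],[[0,0,-1.58],[0,0,0],60],[[0,0,-1.58],[0,0,0],60],[[0,0,-1.58],[0,0,0],60],[[0,0,-1.58],[0,0,0],60],[[0,0,-1.58],[0,0,0],60]]'

```text
time_s: 14.18
position: [468.0, -150.8, 257.4]
ee_rot: [127.6, 5.0, 177.7]
force: [-0.3, -0.2, -0.4]
opening: 51.2
finger_force: 0.0
```

Run:
```python
from workcell import arm
from h import *
import cv2
st=arm.get_state();s=arm.snapshot('wrist');M=wcam(st,s);np.save('pics/w7.npy',M)
w=cv2.resize(s['color'],(400,300),interpolation=cv2.INTER_AREA)
print(st['time_s'])
t=arm.snapshot('side')['color'][200:400,180:380]
t=cv2.resize(t,(400,400),interpolation=cv2.INTER_CUBIC)
wc=np.zeros((400,400,3),np.uint8);wc[:300]=w
cv2.imwrite('pics/s7.png',np.hstack([wc,t])[:,:,::-1])
# rise over
R0=R.from_euler('xyz',st['ee_rot'],degrees=True);g=st['position']+R0.apply(L);print(g)
T=tool(4,-38,8);zz=T.apply([0,0,1])
top=tool(4,7,8)
a=[489.5,54,240]
plang(st,a,top,10,60)
st['position']=np.array(a)-top.apply(L);st['ee_rot']=top.as_euler('xyz',degrees=True)
plang(st,np.array([489.5,54,100])-70*zz,T,10,60)
```

```text
14.175
[481.18316028 -28.53623789 163.08100488]
[[[-0.11,2.32,0.24],[4.46,0.00,-0.63],60], [[-0.12,2.33,0.15],[4.46,0.00,-0.63],60], [[-0.13,2.33,0.06],[4.46,0.00,-0.63],60], [[-0.15,2.33,-0.02],[4.46,0.00,-0.63],60], [[-0.16,2.31,-0.11],[4.46,0.00,-0.63],60], [[-0.17,2.30,-0.20],[4.46,0.00,-0.63],60], [[-0.18,2.27,-0.28],[4.46,0.00,-0.63],60], [[-0.19,2.24,-0.36],[4.46,0.00,-0.63],60]]
[[[-0.21,2.20,-0.44],[4.46,0.00,-0.63],60], [[-0.22,2.16,-0.52],[4.46,0.00,-0.63],60]]
end TCP [469.3  33.8 392.3] [ 172.9    7.9 -177. ]
[[[0.23,1.52,0.92],[4.46,0.00,-0.63],60], [[0.22,1.59,0.90],[4.46,0.00,-0.63],60], [[0.22,1.66,0.86],[4.46,0.00,-0.63],60], [[0.21,1.72,0.83],[4.46,0.00,-0.63],60], [[0.21,1.79,0.78],[4.46,0.00,-0.63],60], [[0.20,1.84,0.74],[4.46,0.00,-0.63],60], [[0.19,1.90,0.68],[4.46,0.00,-0.63],60], [[0.19,1.95,0.63],[4.46,0.00,-0.63],60]]
[[[0.18,1.99,0.57],[4.46,0.00,-0.63],60], [[0.17,2.03,0.51],[4.46,0.00,-0.63],60]]
end TCP [448.7 188.7 275.6] [-141.7    6.3 -171.1]
```

View pics/s7.png

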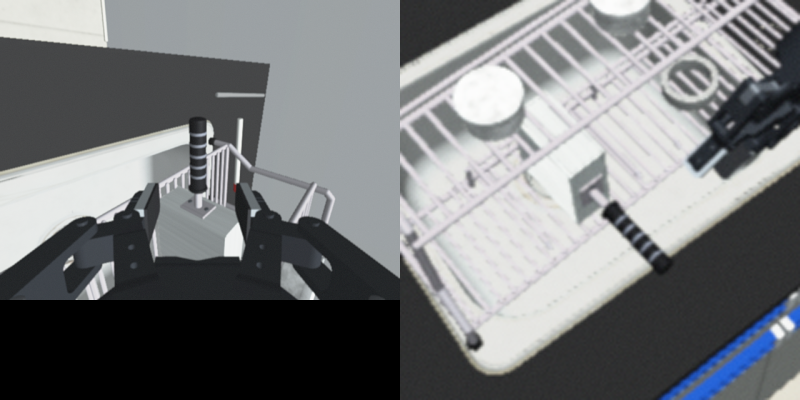

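Run:
```python
from h import *
M=np.load('pics/w7.npy')
print(bp('side',286,304,100),bp('side',312,333,100),bw(M,317,191,100),bw(M,318,303,100))
```

```text
[526.10939181  54.00997837 100.        ] [450.08598991  50.50141157 100.        ] [449.52934254  52.50030185 100.        ] [531.68292425  59.72892249 100.        ]
```

servo_tool --increments '[[[-0.11,2.32,0.24],[4.46,0,-0.63],60],[[-0.12,2.33,0.15],[4.46,0,-0.63],60],[[-0.13,2.33,0.06],[4.46,0,-0.63],60],[[-0.15,2.33,-0.02],[4.46,0,-0.63],60],[[-0.16,2.31,-0.11],[4.46,0,-0.63],60],[[-0.17,2.3,-0.2],[4.46,0,-0.63],60],[[-0.18,2.27,-0.28],[4.46,0,-0.63],60],[[-0.19,2.24,-0.36],[4.46,0,-0.63],60]]'

```text
time_s: 15.28
position: [468.7, -4.4, 371.7]
ee_rot: [163.9, 7.7, -178.2]
force: [0.3, -0.2, -1.3]
opening: 51.2
finger_force: 0.0
```

servo_tool --increments '[[[-0.21,2.2,-0.44],[4.46,0,-0.63],60],[[-0.22,2.16,-0.52],[4.46,0,-0.63],60],[[0.23,1.52,0.92],[4.46,0,-0.63],60],[[0.22,1.59,0.9],[4.46,0,-0.63],60],[[0.22,1.66,0.86],[4.46,0,-0.63],60],[[0.21,1.72,0.83],[4.46,0,-0.63],60],[[0.21,1.79,0.78],[4.46,0,-0.63],60],[[0.2,1.84,0.74],[4.46,0,-0.63],60]]'

```text
time_s: 16.27
position: [456.2, 131.5, 331.9]
ee_rot: [-159.7, 7.5, -173.2]
force: [-0.9, 0.2, 0.2]
opening: 51.3
finger_force: 0.0
```

servo_tool --increments '[[[0.19,1.9,0.68],[4.46,0,-0.63],60],[[0.19,1.95,0.63],[4.46,0,-0.63],60],[[0.18,1.99,0.57],[4.46,0,-0.63],60],[[0.17,2.03,0.51],[4.46,0,-0.63],60],[[0,0,0],[0,0,0],60],[[0,0,0],[0,0,0],60]]'

```text
time_s: 17.02
position: [448.6, 189.3, 275.1]
ee_rot: [-141.8, 6.3, -171.0]
force: [-0.5, 0.7, 0.8]
opening: 51.2
finger_force: 0.0
```

Run:
```python
from workcell import arm
from h import *
plang(arm.get_state(),[489.5,54,100],tool(4,-38,8),6,60)
```

```text
[[[0.00,-0.01,1.17],[0.01,0.01,0.01],60], [[0.00,-0.01,1.17],[0.01,0.01,0.01],60], [[0.00,-0.01,1.17],[0.01,0.01,0.01],60], [[0.00,-0.01,1.17],[0.01,0.01,0.01],60], [[0.00,-0.01,1.17],[0.01,0.01,0.01],60], [[0.00,-0.01,1.17],[0.01,0.01,0.01],60]]
end TCP [461.4 146.8 221. ] [-141.7    6.3 -171.1]
```

servo_tool --increments '[[[0,0,1.17],[0,0,0],60],[[0,0,1.17],[0,0,0],60],[[0,0,1.17],[0,0,0],60],[[0,0,1.17],[0,0,0],60],[[0,0,1.17],[0,0,0],60],[[0,0,1.17],[0,0,0],60],[[0,0,0],[0,0,0],60],[[0,0,0],[0,0,0],60]]'

```text
time_s: 18.02
position: [461.7, 147.5, 220.2]
ee_rot: [-141.7, 6.4, -171.0]
force: [0.4, -0.4, -0.8]
opening: 50.8
finger_force: 0.0
```

Run:
```python
from workcell import arm
from h import *
import cv2
st=arm.get_state();R0=R.from_euler('xyz',st['ee_rot'],degrees=True);print(st['position']+R0.apply(L),st['joint_pos'].round(1))
a=cv2.imread('pics/w3.png',0);s=arm.snapshot('wrist')['color'];b=cv2.cvtColor(s,cv2.COLOR_RGB2GRAY)
# grip stripes: compare with the (well centred) earlier grasp picture
t=a[225:400,285:345];r=cv2.matchTemplate(b[180:420,240:400],t,cv2.TM_CCOEFF_NORMED);_,m,_,p=cv2.minMaxLoc(r)
print('match',m,'shift u',p[0]+240-285,'v',p[1]+180-225)
```

```text
[490.0092951   54.75517171  99.2680938 ] [ 24.2  31.6 110.6 -48.9  55.4 -37.5]
match 0.8848311305046082 shift u -1 v 1
```

servo_tool --increments '[[[0,0,0],[0,0,0],30],[[0,0,0],[0,0,0],22],[[0,0,0],[0,0,0],0],[[0,0,0],[0,0,0],0],[[0,0,0],[0,0,0],0],[[0,0,0],[0,0,0],0]]' --force 100

```text
time_s: 18.82
position: [461.5, 147.3, 220.3]
ee_rot: [-141.7, 6.3, -171.0]
force: [-2.4, 0.1, 5.2]
opening: 15.0
finger_force: 97.6
```

Run:
```python
from workcell import arm
from h import *
st=arm.get_state();R0=R.from_euler('xyz',st['ee_rot'],degrees=True);g=st['position']+R0.apply(L);print(g,st['moment'])
plang(st,g+[0,0,15],R0,4,0)
ax=R.from_euler('z',4,degrees=True).apply([1,0,0])
st['position']=st['position']+[0,0,15]
plang(st,g+[0,0,15],R.from_rotvec(np.radians(90)*ax)*R0,18,0)
```

```text
[489.77673256  54.53603624  99.43315894] [-0.09620868  0.05391723 -0.22075736]
[[[-0.04,-0.23,-0.29],[0.00,0.00,0.00],0], [[-0.04,-0.23,-0.29],[0.00,0.00,0.00],0], [[-0.04,-0.23,-0.29],[0.00,0.00,0.00],0], [[-0.04,-0.23,-0.29],[0.00,0.00,0.00],0]]
end TCP [461.5 147.3 235.3] [-141.7    6.3 -171. ]
[[[0.01,-1.34,0.06],[-4.95,0.00,0.70],0], [[0.01,-1.34,0.06],[-4.95,0.00,0.70],0], [[0.01,-1.34,0.06],[-4.95,0.00,0.70],0], [[0.01,-1.34,0.06],[-4.95,0.00,0.70],0], [[0.01,-1.34,0.06],[-4.95,0.00,0.70],0], [[0.01,-1.34,0.06],[-4.95,0.00,0.70],0], [[0.01,-1.34,0.06],[-4.95,0.00,0.70],0], [[0.01,-1.34,0.06],[-4.95,0.00,0.70],0]]
[[[0.01,-1.34,0.06],[-4.95,0.00,0.70],0], [[0.01,-1.34,0.06],[-4.95,0.00,0.70],0], [[0.01,-1.34,0.06],[-4.95,0.00,0.70],0], [[0.01,-1.34,0.06],[-4.95,0.00,0.70],0], [[0.01,-1.34,0.06],[-4.95,0.00,0.70],0], [[0.01,-1.34,0.06],[-4.95,0.00,0.70],0], [[0.01,-1.34,0.06],[-4.95,0.00,0.70],0], [[0.01,-1.34,0.06],[-4.95,0.00,0.70],0]]
[[[0.01,-1.34,0.06],[-4.95,0.00,0.70],0], [[0.01,-1.34,0.06],[-4.95,0.00,0.70],0]]
end TCP [476.5 -67.6 209. ] [127.8   5.  177.6]
```

servo_tool --increments '[[[-0.04,-0.23,-0.29],[0,0,0],0],[[-0.04,-0.23,-0.29],[0,0,0],0],[[-0.04,-0.23,-0.29],[0,0,0],0],[[-0.04,-0.23,-0.29],[0,0,0],0],[[0.01,-1.34,0.06],[-4.95,0,0.7],0],[[0.01,-1.34,0.06],[-4.95,0,0.7],0],[[0.01,-1.34,0.06],[-4.95,0,0.7],0],[[0.01,-1.34,0.06],[-4.95,0,0.7],0]]'

```text
time_s: 19.82
position: [464.5, 99.9, 260.5]
ee_rot: [-161.9, 7.7, -173.5]
force: [-0.4, -0.1, -3.5]
opening: 14.8
finger_force: 97.9
```

servo_tool --increments '[[[0.01,-1.34,0.06],[-4.95,0,0.7],0],[[0.01,-1.34,0.06],[-4.95,0,0.7],0],[[0.01,-1.34,0.06],[-4.95,0,0.7],0],[[0.01,-1.34,0.06],[-4.95,0,0.7],0],[[0.01,-1.34,0.06],[-4.95,0,0.7],0],[[0.01,-1.34,0.06],[-4.95,0,0.7],0],[[0.01,-1.34,0.06],[-4.95,0,0.7],0],[[0.01,-1.34,0.06],[-4.95,0,0.7],0]]'

```text
time_s: 20.82
position: [471.8, -5.0, 256.4]
ee_rot: [157.7, 7.5, -179.0]
force: [-0.9, -1.0, -3.3]
opening: 15.4
finger_force: 97.7
```

servo_tool --increments '[[[0.01,-1.34,0.06],[-4.95,0,0.7],0],[[0.01,-1.34,0.06],[-4.95,0,0.7],0],[[0.01,-1.34,0.06],[-4.95,0,0.7],0],[[0.01,-1.34,0.06],[-4.95,0,0.7],0],[[0.01,-1.34,0.06],[-4.95,0,0.7],0],[[0.01,-1.34,0.06],[-4.95,0,0.7],0],[[0,0,0],[0,0,0],0],[[0,0,0],[0,0,0],0]]'

```text
time_s: 21.82
position: [476.4, -67.8, 208.4]
ee_rot: [127.9, 5.0, 177.7]
force: [0.0, -0.0, -3.3]
opening: 14.8
finger_force: 98.0
```

Run:
```python
from workcell import arm
from h import *
st=arm.get_state();R0=R.from_euler('xyz',st['ee_rot'],degrees=True);g=st['position']+R0.apply(L);print(g,st['moment'],st['force'])
print('err to 52:',np.degrees((tool(4,52,8)*R0.inv()).as_rotvec()))
# shift to the bay's middle line while lowering; refine pan yaw to rack yaw 4.7
plang(st,g*[1,1,0]+[0,0,76],tool(4.6,52,8),10,0)
```

```text
[489.51221623  54.18575288 113.65905403] [-0.76250268  0.37238798  0.03479921] [ 0.04867448 -0.00889871 -3.30435867]
err to 52: [ 0.12397423  0.03849974 -0.00838082]
[[[0.02,-0.30,0.23],[-0.02,0.05,-0.03],0], [[0.02,-0.30,0.23],[-0.02,0.05,-0.03],0], [[0.02,-0.30,0.23],[-0.02,0.05,-0.03],0], [[0.02,-0.30,0.23],[-0.02,0.05,-0.03],0], [[0.02,-0.30,0.23],[-0.02,0.05,-0.03],0], [[0.02,-0.30,0.23],[-0.02,0.05,-0.03],0], [[0.02,-0.30,0.23],[-0.02,0.05,-0.03],0], [[0.02,-0.30,0.23],[-0.02,0.05,-0.03],0]]
[[[0.02,-0.30,0.23],[-0.02,0.05,-0.03],0], [[0.02,-0.30,0.23],[-0.02,0.05,-0.03],0]]
end TCP [477.7 -68.1 170.5] [127.7   4.9 178.3]
```

servo_tool --increments '[[[0.02,-0.3,0.23],[-0.02,0.05,-0.03],0],[[0.02,-0.3,0.23],[-0.02,0.05,-0.03],0],[[0.02,-0.3,0.23],[-0.02,0.05,-0.03],0],[[0.02,-0.3,0.23],[-0.02,0.05,-0.03],0],[[0.02,-0.3,0.23],[-0.02,0.05,-0.03],0],[[0.02,-0.3,0.23],[-0.02,0.05,-0.03],0],[[0.02,-0.3,0.23],[-0.02,0.05,-0.03],0],[[0,0,0],[0,0,0],0]]'

```text
time_s: 22.82
position: [477.3, -68.0, 181.4]
ee_rot: [127.6, 4.9, 178.1]
force: [-0.2, -0.3, -2.7]
opening: 15.0
finger_force: 98.0
```

servo_tool --increments '[[[0.01,-0.15,0.12],[-0.02,0.05,-0.03],0],[[0.01,-0.15,0.12],[-0.02,0.05,-0.03],0],[[0,0,0],[0,0,0],0]]'

```text
time_s: 23.2
position: [477.5, -67.9, 177.8]
ee_rot: [127.6, 4.9, 178.2]
force: [-0.0, -0.6, -2.7]
opening: 15.0
finger_force: 98.0
```

servo_tool --increments '[[[0.01,-0.15,0.12],[0,0,0],0],[[0.01,-0.15,0.12],[0,0,0],0],[[0,0,0],[0,0,0],0]]'

```text
time_s: 23.58
position: [477.6, -67.8, 173.9]
ee_rot: [127.6, 4.9, 178.2]
force: [0.2, -0.3, -3.3]
opening: 15.4
finger_force: 97.9
```

servo_tool --increments '[[[0,-0.16,0.13],[0,0,0],0],[[0,0,0],[0,0,0],0]]'

```text
time_s: 23.82
position: [477.8, -67.8, 171.9]
ee_rot: [127.6, 4.9, 178.2]
force: [0.5, -0.2, -2.6]
opening: 15.0
finger_force: 97.9
```

servo_tool --increments '[[[0,-0.16,0.13],[0,0,0],0],[[0,0,0],[0,0,0],0]]'

```text
time_s: 24.08
position: [477.9, -67.8, 169.8]
ee_rot: [127.6, 4.9, 178.2]
force: [0.1, 0.3, -3.2]
opening: 14.9
finger_force: 97.9
```

servo_tool --increments '[[[0,-0.12,0.09],[0,0,0],0],[[0,0,0],[0,0,0],0]]'

```text
time_s: 24.32
position: [478.1, -67.8, 168.4]
ee_rot: [127.6, 4.9, 178.2]
force: [0.3, 0.5, -2.8]
opening: 15.0
finger_force: 98.0
```

servo_tool --increments '[[[0,-0.08,0.06],[0,0,0],0],[[0,0,0],[0,0,0],0]]'

```text
time_s: 24.58
position: [478.1, -67.7, 167.5]
ee_rot: [127.6, 4.9, 178.2]
force: [-0.9, 0.8, -2.0]
opening: 15.4
finger_force: 97.9
```

Run:
```python
from workcell import arm
from h import *
st=arm.get_state();R0=R.from_euler('xyz',st['ee_rot'],degrees=True);g=st['position']+R0.apply(L);print(g,st['moment'],st['force'])
```

```text
[490.03840305  54.79045717  73.29791325] [-0.64171764  0.26501082  0.09069916] [-0.94312998  0.81601002 -1.95948141]
```

servo_tool --increments '[[[0,-0.08,0.06],[0,0,0],0],[[0,0,0],[0,0,0],0]]'

```text
time_s: 24.82
position: [478.1, -67.7, 166.5]
ee_rot: [127.6, 4.9, 178.2]
force: [-0.7, 1.1, -1.2]
opening: 15.4
finger_force: 97.8
```

servo_tool --increments '[[[0,-0.06,0.04],[0,0,0],0],[[0,0,0],[0,0,0],0]]'

```text
time_s: 25.08
position: [478.2, -67.8, 165.8]
ee_rot: [127.6, 4.9, 178.2]
force: [-1.0, 1.5, -0.0]
opening: 15.3
finger_force: 97.9
```

Run:
```python
from workcell import arm
from h import *
st=arm.get_state();R0=R.from_euler('xyz',st['ee_rot'],degrees=True);g=st['position']+R0.apply(L);print(g,st['moment'],st['force'])
ax=R.from_euler('z',4.6,degrees=True).apply([1,0,0])
plang(st,g+4*ax,R0,2,0)
```

```text
[490.10185611  54.76175055  71.62352541] [-0.41711566  0.10024294  0.33603957] [-1.0096224   1.46293207 -0.01947054]
[[[-0.20,0.00,0.03],[0.00,0.00,0.00],0], [[-0.20,0.00,0.03],[0.00,0.00,0.00],0]]
end TCP [482.2 -67.4 165.8] [127.6   4.9 178.2]
```

servo_tool --increments '[[[-0.2,0,0.03],[0,0,0],0],[[-0.2,0,0.03],[0,0,0],0],[[0,0,0],[0,0,0],0]]'

```text
time_s: 25.45
position: [482.8, -67.8, 165.7]
ee_rot: [127.6, 4.9, 178.2]
force: [0.2, 0.2, -1.1]
opening: 15.3
finger_force: 97.9
```

servo_tool --increments '[[[-0.15,0,0.02],[0,0,0],0],[[-0.15,0,0.02],[0,0,0],0],[[0,0,0],[0,0,0],0]]'

```text
time_s: 25.82
position: [485.6, -67.4, 165.7]
ee_rot: [127.6, 4.9, 178.2]
force: [-1.3, -1.0, -0.5]
opening: 14.8
finger_force: 97.9
```

servo_tool --increments '[[[-0.15,0,0.02],[0,0,0],0],[[0,0,0],[0,0,0],0]]'

```text
time_s: 26.08
position: [487.0, -67.2, 165.7]
ee_rot: [127.6, 4.9, 178.2]
force: [-0.5, 0.5, -1.8]
opening: 15.4
finger_force: 97.9
```

servo_tool --increments '[[[-0.15,0,0.02],[0,0,0],0],[[0,0,0],[0,0,0],0]]'

```text
time_s: 26.32
position: [488.5, -67.1, 165.8]
ee_rot: [127.6, 4.9, 178.2]
force: [-0.5, -0.1, -1.4]
opening: 15.2
finger_force: 97.9
```

servo_tool --increments '[[[-0.15,0,0.02],[0,0,0],0],[[0,0,0],[0,0,0],0]]'

```text
time_s: 26.58
position: [490.0, -67.0, 165.8]
ee_rot: [127.6, 4.9, 178.2]
force: [-0.8, 0.6, -0.3]
opening: 15.0
finger_force: 97.9
```

servo_tool --increments '[[[-0.15,0,0.02],[0,0,0],0],[[0,0,0],[0,0,0],0]]'

```text
time_s: 26.82
position: [491.6, -66.9, 165.8]
ee_rot: [127.6, 4.9, 178.2]
force: [-0.2, 0.2, -0.8]
opening: 15.3
finger_force: 97.9
```

servo_tool --increments '[[[-0.15,0,0.02],[0,0,0],0],[[0,0,0],[0,0,0],0]]'

```text
time_s: 27.08
position: [492.5, -66.5, 165.7]
ee_rot: [127.6, 4.8, 178.2]
force: [-3.2, 0.9, -0.9]
opening: 15.3
finger_force: 97.9
```

servo_tool --increments '[[[-0.15,0,0.02],[0,0,0],0],[[0,0,0],[0,0,0],0]]'

```text
time_s: 27.32
position: [492.9, -66.2, 165.5]
ee_rot: [127.6, 4.7, 178.3]
force: [-8.2, -3.1, -1.2]
opening: 15.3
finger_force: 98.1
```

servo_tool --increments '[[[0.05,-0.07,0.05],[0,0,0],0],[[0,0,0],[0,0,0],0]]' --force 20

```text
time_s: 27.58
position: [492.7, -66.3, 165.1]
ee_rot: [127.5, 4.8, 178.3]
force: [-7.8, -2.6, 2.6]
opening: 15.2
finger_force: 98.7
```

servo_tool --increments '[[[0,0,0],[0,0,0],18],[[0,0,0],[0,0,0],20],[[0,0,0],[0,0,0],23],[[0,0,0],[0,0,0],27],[[0,0,0],[0,0,0],33],[[0,0,0],[0,0,0],40],[[0,0,0],[0,0,0],50],[[0,0,0],[0,0,0],60]]'

```text
time_s: 28.58
position: [494.0, -66.7, 164.9]
ee_rot: [127.6, 4.9, 178.2]
force: [-0.6, 0.4, -0.1]
opening: 51.2
finger_force: 0.0
```

servo_tool --increments '[[[0,0,0],[0,0,0],60],[[0,0,-0.8],[0,0,0],60],[[0,0,-1.58],[0,0,0],60],[[0,0,-1.58],[0,0,0],60],[[0,0,-1.58],[0,0,0],60],[[0,0,-1.58],[0,0,0],60],[[0,0,-1.58],[0,0,0],60],[[0,0,0],[0,0,0],60]]'

```text
time_s: 29.58
position: [487.6, -136.7, 218.5]
ee_rot: [127.7, 5.0, 178.1]
force: [-0.7, 0.6, 0.1]
opening: 51.5
finger_force: 0.0
```

Run:
```python
from workcell import arm
from h import *
import cv2
st=arm.get_state();s=arm.snapshot('wrist');M=wcam(st,s);np.save('pics/w8.npy',M);cv2.imwrite('pics/w8.png',s['color'][:,:,::-1])
t=arm.snapshot('side')['color'];cv2.imwrite('pics/side8.png',t[:,:,::-1])
# black grip in the side picture: dark pixels near its expected place
Q=R.from_euler('z',4.8,degrees=True)
C=np.array([617.3,65,71])
for k,P in {'g1':[-153,0,0],'g0':[-73,0,0],'topFL':[-45,50,21],'topFR':[-45,-50,21]}.items(): print(k,pr('side',C+Q.apply(P)).round(1))
b=t[270:350,250:340].max(2)
n,lab,sta,cen=cv2.connectedComponentsWithStats((b<70).astype(np.uint8))
for i in range(1,n):
    if sta[i,4]>60: print(sta[i]+[250,270,0,0,0],cen[i]+[250,270])
```

```text
g1 [306.5 333.8]
g0 [279.2 305.3]
topFL [248.7 306.5]
topFR [288.8 275.6]
[311 270  29  27 420] [327.75952381 282.08571429]
[ 287  312   53   38 1088] [320.82904412 336.41727941]
```

Run:
```python
from h import *
import cv2
t=cv2.imread('pics/side8.png').max(2)
for v in range(300,336,2): print(v,' '.join(f'{x:3d}' for x in t[v,266:320:2]))
```

```text
300 134 104 106 179 217 223 206 218 227 229 227 215 220 224 223 218 206 227 230 229 230 230 229 229 228 228 229
302 104  89 127 196 207 218 213 186 160 208 230 226 207 216 216 205 227 230 229 230 230 230 229 229 229 229 229
304 109 156 198 217 210 190 187  75  31  91 213 226 216 206 220 229 229 229 229 229 229 229 229 229 229 230 228
306 185 226 229 227 224 189  66  33  42  44 143 218 208 220 229 229 229 229 230 228 228 228 228 228 228 229 229
308 218 226 229 229 225 121  25  32  39  40  56 162 226 229 229 229 228 229 229 229 230 229 229 229 228 223 222
310 217 218 226 228 228 189  58  28  31  77 152 115 165 227 230 228 229 229 229 230 229 230 229 228 206 224 223
312 228 221 219 223 227 224 197  88  44 130  85  45  57 170 227 229 229 229 229 229 229 229 221 221 225 227 227
314 229 229 222 220 215 219 219 187 120  72  32  59 133 108 173 229 229 229 229 228 227 225 224 226 228 228 227
316 230 229 229 217 216 213 206 226 220 124  42 131 116  46  80 208 229 229 229 221 224 222 227 229 228 228 227
318 228 227 221 220 208 220 227 228 228 221 131  90  37  56 119 139 183 226 225 219 224 227 
[... 215 characters left out ...]
 227 227 227 227 224 207 196
324 217 205 228 229 229 229 228 228 229 229 229 228 198  60  33  97 151  69  79 205 226 226 225 210 205 190 174
326 220 227 229 229 229 229 229 229 229 229 230 229 216 175  73 117  59  41  66 130 206 219 209 197 182 165  94
328 230 228 229 230 230 230 229 230 230 228 227 225 223 224 195  67  30  71 142  89  81 180 191 177 138  62  48
330 227 229 229 228 229 229 230 229 229 225 224 219 225 229 227 186  63 119  73  42  36  61 149 104  49  47  47
332 228 228 229 229 228 229 228 228 226 221 221 227 228 229 228 227 186  71  33  38  40  30  37  46  50  48  47
334 229 227 229 229 229 229 229 219 223 223 227 227 227 227 226 226 206 165  42  30  30  21  35  48  47  47  44
```

```bash
python3 -c "
from workcell import arm
print(arm.close_job())"
```

```text
the job is handed in; nothing more can be done
None
```

The job is handed in: I stood the pan on its side, released it and regripped it. Force readings and a final image fit put it flat, square and against the back stop; the hand-in returned no verdict.

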